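# Show a jar of ferrules to the stock scanner

## Robot

A 7-joint arm with a two-finger parallel gripper is mounted at the origin on the work surface. World frame = base frame: x ahead of the robot, y to its left, z up, the work surface at z = 0. Lengths are in m, angles in rad, forces in N, time in s.
With the tool pointing down it reaches from about 0.35 to 0.9 m from the base axis. Payload 7.2 kg.
Tool frame: the origin (TCP) lies at the very end of the fingers, on their centre line; the grasp point (between the pads) lies 19 mm behind it (r.tcp_to_grasp is the distance from the TCP to the grasp point, in m); z points along the fingers, y is the direction in which the jaws open and shut (so a half turn about z gives the same grasp; the last joint's range is limited). The gripper opens to 88 mm and grips with 3 to 60 N. Pads are 20 mm wide; open, the fingers measure 115 mm over their backs; the gripper's body (75 mm by 178 mm) begins 61 mm behind the grasp point.
Start: joints at [1.264, 0.411, -0.013, 1.596, 0.006, 1.134, -0.082], TCP at [0.148, -0.607, 0.223] pointing down, gripper open.
Joint ranges: [-2.95, 2.95], [-0.29, 1.99], [-1.47, 1.44], [0.14, 2.54], [-1.03, 4.17], [0.13, 1.85], [-2.86, 2.86]. Speed limits (rad/s): [2.39, 2.39, 3.01, 3.01, 3.14, 3.14, 3.14].

## Interface

Orientations are given as a rotation vector (axis times angle).
In Python, from workcell import readout, optics, r gives the robot as it stands.
- The arm moves only by the shell command python3 -m inch 'ROWS' [FORCE]. ROWS is JSON, a list of rows, each an object of numbers: "x", "y", "z": the shift along the tool's x, y, z in mm; "yaw": the turn about the tool's z in rad; "fingers": the closure in counts, from 0 (fully open) to 255 (shut). A call has 1 to 5 rows; each row shifts and turns the pose as measured when the row begins, along the tool's axes as they then stand; what a row does not reach is not made up. A row lasts 1/10 s, in which the tool goes at most 50 mm and 8.59 degrees, less where a joint would pass 70% of its speed; a pose out of reach is approached as far as the arm can. A call is refused whole if a number of a shift passes 50 or a number of a turn 0.15, either way. A call with a gripper value outside its range is refused whole. The fingers move at their own pace and stop on an object; FORCE is the grip in N (left out, the last holds). Time passes only in rows, so rows that do not move let the fingers close. It gives the time, the measured TCP pose, the force and the opening at its end, in the units of the state.
- readout.get_obs(): the state, without advancing time (a new reading comes with each control period).
- optics.read_camera(name): name is "scene" or "top"; returns the picture (384x512x3 uint8, red, green, blue); there is no depth.
- optics.calibration(name): a dict with "fx", "fy", "cx", "cy" (pixels), "k1" (the pictures are not rectified: a ray, as slopes to the right and down, at radius r is drawn at 1 + k1 r^2 times it, then the intrinsics apply), "R" (3x3) and "t" (3): a world point X has camera coordinates R X + t. Camera axes: x right, y down, z forward; pixel columns grow to the right and rows downward; lengths in m; the calibration is good to about 2 mm. A picture is of the moment at which its call begins. calibration takes no time and is no camera call.
- r.finish_job(): hands the job in, once; it reports no verdict.
Trained networks look in the newest picture that a camera, given by its name, has taken for a name from the list of things; names that differ only in an ending like _2 or _b are one class to them, and where a whole thing is asked for, a point or a joint stands for the part that bears it (a point fixed in the world has none). Each returns a list of dicts, best first, with "conf" (0 to 1); they miss things now and then, are a little off and sometimes report something else, mostly with a low value. They report only what shows in the picture. A call takes as long as a camera call.
- optics.look_for(camera, thing): "point" ([x, y, z] in m, in world coordinates, good to about 4 mm: the middle of the surface that is visible of it).
- optics.regions_of(camera, thing): "mask" (384x512 bool, what is visible of it).
The state is a dict: "clock": time; "joint_positions": joint angles; "qd": joint speeds; "effort": joint torques, N m; "ee_pos": TCP position; "tool_rot": TCP orientation; "force": force on the tool from outside, world axes, zero at the start; "moment": the same for the moment, N m; "width": opening from 0.0 (shut) to 1.0 (fully open).
Only numpy, scipy, OpenCV 4.12 (cv2) and the standard library are available. Lean on these libraries where they do the work, as an engineer would, in place of code of your own. Each camera call takes 0.05 s, during which the arm holds its last target.

## Task

Three glass jars of ferrules stand on the flute maker's bench. Take the tall slim jar, set it down gently and upright on the middle of the round pad of the stock scanner, turned so that its label squarely faces the scanner's window, and let go of it. Leave the short jar and the squat jar standing where they are.

Things in the scene. Friction and masses are not known exactly. Their poses are not given: they have to be found in the camera images.
- tall_jar_mid (a point): Tall slim glass jar with white lid, loose: 56 mm diameter, 105 mm high (lid: top 16 mm, 54 mm diameter), 170 to 310 g, 0.11 m or more between its centre and other jars'. The point is its centre, 52.5 mm above its underside. z is up; x points out through the middle of the paper label on its side. Black tape 12 mm wide runs from the lid's centre along x to the rim and down to the label.
- scanner: Stock scanner, fixed: a flat round black rubber pad, 84 mm diameter, its top 6 mm above the bench, and beside it a grey block 60 mm deep, 84 mm wide, 78 mm high. The origin is on the bench under the pad's centre. x (level) points from there to the middle of the dark window in the block's face, 75 mm from the pad's centre; z is up.
- short_jar_mid (a point): A bystander: the short slim glass jar, 56 mm in diameter, 65 mm high, loose, with a label, white lid and tape like the tall one. The point is its centre, 32.5 mm above its underside; x points out through its label.
- squat_jar_mid (a point): A bystander: the squat wide glass jar, 84 mm in diameter, 80 mm high, loose, with a label, white lid and tape like the tall one. The point is its centre, 40 mm above its underside; x points out through its label.

How it is judged:
At the end, for the whole second after the job is handed in: The tall jar stands upright (within 0.1 rad) and at rest on the pad, its axis within 18 mm of the pad's centre, its label turned towards the window to within 0.28 rad (16 degrees), and the robot has let go; the short and squat jars still stand within 25 mm of where they were (horizontal distance between tall_jar_mid and scanner below 0.018 m and z of tall_jar_mid in the frame of scanner between 0.055 and 0.062 m and angle between tall_jar_mid's own z axis and vertical below 0.1 rad and angle between the x axis of tall_jar_mid and the x axis of scanner, either way round below 0.28 rad and x of window in the frame of tall_jar_mid above 0.03 m and linear speed of tall_jar below 0.02 m/s); the robot touches nothing.
It fails at once if the short jar was moved by more than 25 mm or tipped (distance of short_jar_mid from where it was at the start of the episode above 0.025 m or angle between short_jar_mid's own z axis and vertical above 0.5 rad).
It fails at once if the squat jar was moved by more than 25 mm or tipped (distance of squat_jar_mid from where it was at the start of the episode above 0.025 m or angle between squat_jar_mid's own z axis and vertical above 0.5 rad).
It fails at once if the tall jar was dropped from more than 15 mm (height (world z) of tall_jar_mid above 0.075 m and contact force between the fingers and tall_jar below 0.05 N).
It also fails if it takes over 35 s, if anything falls off the work surface, if the arm or the gripper's body presses on something with over 40 N, if the wrist force passes 120 N, or if a joint passes its speed limit or range.

## Working session

There is one attempt and no reset: what is moved stays moved. The work goes in short steps, Python scripts to look and compute and a shell command to move; the robot and the scene stay as the last step left them, time stands still between calls to the robot, and variables do not carry over. Pictures are saved under pics/ and viewed, and the job is handed in when it is done.

```bash
ls; mkdir -p pics; python3 - <<'E'
from workcell import readout, optics, r
import cv2,numpy as np
for c in ("scene","top"):
    im=optics.read_camera(c); cv2.imwrite(f"pics/{c}0.png",im[:,:,::-1])
    k=optics.calibration(c); print(c,{a:np.round(b,4).tolist() for a,b in k.items()})
    for n in ("tall_jar_mid","scanner","short_jar_mid","squat_jar_mid"):
        for d in optics.look_for(c,n)[:2]: print(n,np.round(d["point"],4),d["conf"])
o=readout.get_obs(); print(o, r.tcp_to_grasp)
E
```

```text
pics
scene {'fx': 369.7391, 'fy': 369.7391, 'cx': 261.8701, 'cy': 193.8749, 'k1': -0.1232, 'R': [[0.3667, 0.9302, 0.0161], [0.7623, -0.2905, -0.5783], [-0.5333, 0.2243, -0.8157]], 't': [-0.1895, -0.397, 1.1455]}
tall_jar_mid [ 0.4842 -0.2321  0.0823] 0.62
scanner [0.5183 0.2217 0.0196] 0.81
short_jar_mid [ 0.64   -0.1778  0.0685] 0.78
squat_jar_mid [ 0.5175 -0.0959  0.0812] 0.84
squat_jar_mid [ 0.485  -0.2319  0.0855] 0.71
top {'fx': 495.7074, 'fy': 495.7074, 'cx': 249.0527, 'cy': 198.0812, 'k1': 0.0656, 'R': [[0.0278, -0.9995, -0.0127], [-0.982, -0.025, -0.1872], [0.1868, 0.0177, -0.9822]], 't': [0.0015, 0.5423, 0.9604]}
tall_jar_mid [ 0.4577 -0.2241  0.1031] 0.88
scanner [0.5096 0.2238 0.0076] 0.62
short_jar_mid [ 0.6185 -0.1692  0.0628] 0.81
squat_jar_mid [ 0.4891 -0.0932  0.0791] 0.8
{'clock': 0.5, 'joint_positions': array([ 1.26382171,  0.41115028, -0.01269638,  1.59622428,  0.00558236,
        1.13429917, -0.08219519]), 'qd': array([ 0.00088073, -0.00134115, -0.00073261, -0.00172848, -0.00049924,
        0.00042628, -0.0004381 ]), 'effort': array([-7.65366040e-04, -5.87254357e+01,  6.40347619e-01, -2.91161513e+01,
       -5.37394965e-02,  1.11567462e-02,  8.95235416e-05]), 'ee_pos': array([ 0.14780841, -0.60725702,  0.22261219]), 'tool_rot': array([-3.11918215e+00, -3.74175687e-01, -9.27190772e-06]), 'force': array([ 0.10342799,  0.28755875, -0.02992941]), 'moment': array([ 0.07664782, -0.00785885,  0.02451748]), 'width': 0.9971070763301912} 0.0187
```

View pics/scene0.png

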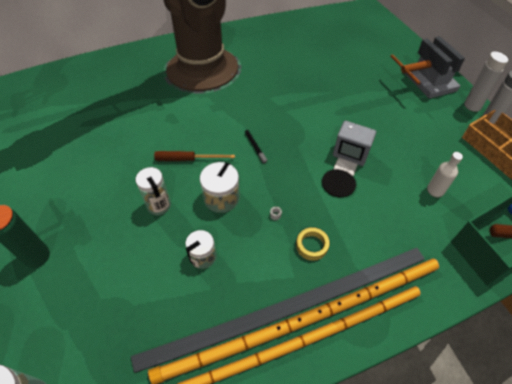

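View pics/top0.png

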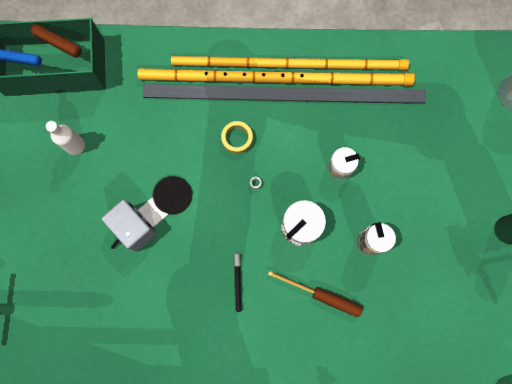

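The top view shows the tall jar's lid at about (379,237) with tape pointing up the image, the squat jar at (304,223) and the short jar at (344,163). The pad is at (172,195) and the block at (128,225). Next I measure these precisely.

```bash
cat > h.py <<'E'
from workcell import readout, optics, r
import cv2,numpy as np
def K(c):
    k=optics.calibration(c); return k,np.array([[k['fx'],0,k['cx']],[0,k['fy'],k['cy']],[0,0,1.]]),np.array([k['k1'],0,0,0.])
def onplane(c,uv,z):
    k,M,D=K(c); n=cv2.undistortPoints(np.float64(uv).reshape(-1,1,2),M,D).reshape(-1,2)
    R=np.array(k['R']);t=np.array(k['t']); C=-R.T@t; d=np.c_[n,np.ones(len(n))]@R
    return C+d*((z-C[2])/d[:,2])[:,None]
def proj(c,P):
    k,M,D=K(c); return cv2.projectPoints(np.float64(P).reshape(-1,1,3),cv2.Rodrigues(np.array(k['R']))[0],np.array(k['t']),M,D)[0].reshape(-1,2)
def lid(c,im,P,h,rad):
    """lid by white blob, near P; returns centre and tape yaw on plane z=h"""
    # rectified metric patch of lid plane, 0.5mm/px
    s=0.0005;n=160
    g=(np.arange(-n,n+1))*s; X,Y=np.meshgrid(P[0]+g,P[1]+g)
    uv=proj(c,np.c_[X.ravel(),Y.ravel(),np.full(X.size,h)]).astype(np.float32)
    pa=cv2.remap(im,uv[:,0].reshape(X.shape),uv[:,1].reshape(X.shape),cv2.INTER_LINEAR)
    return pa,X,Y
def patch(c,im,P,h,half=.08,s=.0005):
    g=np.arange(-half,half+s/2,s); X,Y=np.meshgrid(P[0]+g,P[1]+g)
    uv=proj(c,np.c_[X.ravel(),Y.ravel(),np.full(X.size,h)]).astype(np.float32)
    return cv2.remap(im,uv[:,0].reshape(X.shape),uv[:,1].reshape(X.shape),cv2.INTER_CUBIC),X,Y
E
python3 - <<'E'
from h import *
ims={}
for c in ("scene","top"): ims[c]=optics.read_camera(c)
np.savez("ims.npz",**ims)
out=[]
for c in ims:
    row=[]
    for P,h in (((.46,-.23),.105),((.51,.225),.006),((.54,.30),.078)):
        pa,X,Y=patch(c,ims[c],P,h); pa=pa[::-1].copy()  # x right, y up
        row.append(cv2.resize(pa,(260,260)))
    out.append(np.hstack(row))
cv2.imwrite("pics/patch.png",np.vstack(out)[:,:,::-1])
for c in ims:
  for n in ("tall_jar_mid","scanner"):
    for d in optics.regions_of(c,n)[:2]:
        v,u=np.nonzero(d["mask"]); print(c,n,d["conf"],len(u),u.min(),u.max(),v.min(),v.max())
E
```

```text
scene tall_jar_mid 0.59 1167 136 170 168 215
scene scanner 0.63 2343 322 375 121 197
top tall_jar_mid 0.65 956 356 394 223 255
top scanner 0.62 3184 102 191 176 250
```

View pics/patch.png

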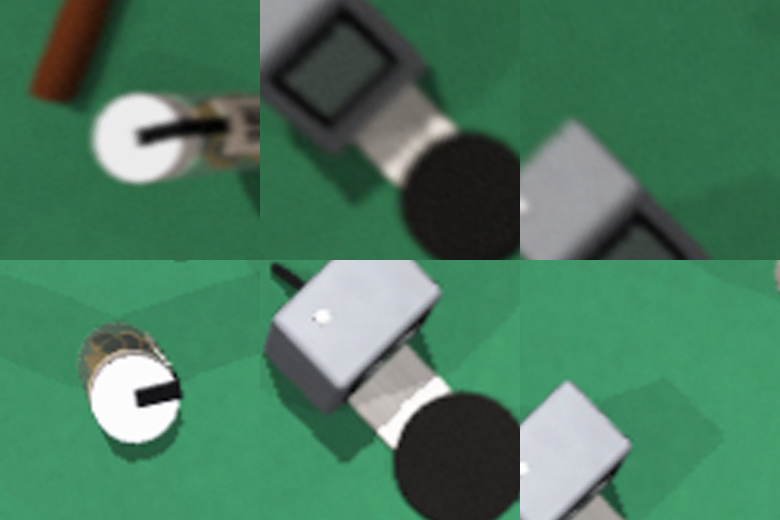

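```bash
cat >> h.py <<'E'
def blob(m,seed):
    n,l,st,ce=cv2.connectedComponentsWithStats(m.astype(np.uint8)); 
    i=1+np.argmax(st[1:,4]); return (l==i).astype(np.uint8)
def circ(m,X,Y,s=.0005):
    c=max(cv2.findContours(m,cv2.RETR_EXTERNAL,cv2.CHAIN_APPROX_NONE)[0],key=cv2.contourArea)
    (a,b),w=cv2.minEnclosingCircle(cv2.convexHull(c)); e=cv2.fitEllipse(cv2.convexHull(c))
    f=lambda q:(round(X[0,0]+q[0]*s,4),round(Y[0,0]+q[1]*s,4))
    return f((a,b)),w*s,f(e[0]),np.array(e[1])*s
def meas_lid(c,im,P,h=.105,rad=.027):
    pa,X,Y=patch(c,im,P,h,.05); v=pa.max(2).astype(int); sat=v-pa.min(2)
    m=blob((v>170)&(sat<45),0); C=circ(m,X,Y)
    x0,y0=C[2]
    D=(v<100)&(np.hypot(X-x0,Y-y0)<rad-.004)&(sat<40)
    return C,D.sum(),round(float(np.arctan2(Y[D].mean()-y0,X[D].mean()-x0)),3)
E
python3 - <<'E'
from h import *
ims=np.load("ims.npz")
for c in ("scene","top"):
    print(c,"lid",meas_lid(c,ims[c],(.463,-.235)))
    pa,X,Y=patch(c,ims[c],(.553,.183),.006); v=pa.max(2)
    print("pad",circ(blob(v<65,0),X,Y))
    pa,X,Y=patch(c,ims[c],(.50,.27),.078,.09); v=pa.max(2).astype(int); sat=v-pa.min(2)
    m=blob((v>(150 if c=="top" else 120))&(sat<40),0); m=cv2.morphologyEx(m,cv2.MORPH_CLOSE,np.ones((15,15)));m=cv2.morphologyEx(m,cv2.MORPH_OPEN,np.ones((31,31)))
    cn=max(cv2.findContours(m,cv2.RETR_EXTERNAL,cv2.CHAIN_APPROX_NONE)[0],key=cv2.contourArea)
    r_=cv2.minAreaRect(cn); print("block",X[0,0]+r_[0][0]*.0005,Y[0,0]+r_[0][1]*.0005,np.array(r_[1])*.0005,r_[2])
    cv2.drawContours(pa,[cn],-1,(255,0,0),1)
    cv2.imwrite(f"pics/blk_{c}.png",pa[::-1,:,::-1])
a=cv2.imread("pics/blk_scene.png");b=cv2.imread("pics/blk_top.png");cv2.imwrite("pics/blk.png",np.hstack([a,b]))
E
```

```text
scene lid (((np.float64(0.4653), np.float64(-0.2353)), 0.027925315856933593, (np.float64(0.4652), np.float64(-0.2353)), array([0.05408169, 0.0556572 ])), np.int64(744), 0.242)
pad ((np.float64(0.5592), np.float64(0.1806)), 0.043167915344238285, (np.float64(0.5594), np.float64(0.1804)), array([0.0833155 , 0.08488057]))
block 0.48312088012695314 0.2593012924194336 [0.08196632 0.06007201] 44.587806701660156
top lid (((np.float64(0.4629), np.float64(-0.2334)), 0.029371416091918946, (np.float64(0.4627), np.float64(-0.2336)), array([0.05648426, 0.05776769])), np.int64(889), 0.027)
pad ((np.float64(0.5542), np.float64(0.1812)), 0.04184255218505859, (np.float64(0.5543), np.float64(0.181)), array([0.08157887, 0.08348687]))
block 0.48015991210937503 0.2584183120727539 [0.08209752 0.05764679] 44.283836364746094
```

View pics/blk.png

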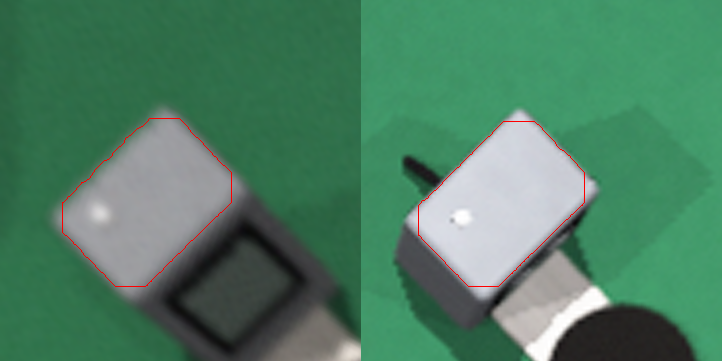

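```bash
cat >> h.py <<'E'
def tape(c,im,P,h=.105,rad=.025):
    pa,X,Y=patch(c,im,P,h,.05); v=pa.max(2).astype(int); sat=v-pa.min(2)
    D=blob((v<110)&(np.hypot(X-P[0],Y-P[1])<rad),0)>0
    p=np.c_[X[D],Y[D]]; rr=cv2.minAreaRect(np.float32(p*1e4)); vx=cv2.fitLine(np.float32(p*1e3),cv2.DIST_HUBER,0,.01,.01).ravel()
    return D.sum(),np.round(p.mean(0),4),np.round(p.min(0),4),np.round(p.max(0),4),rr[1],"axis",np.round(np.arctan2(vx[1],vx[0]),3),"cen",np.round(np.arctan2(*(p.mean(0)-P)[::-1]),3)
E
python3 - <<'E'
from h import *
ims=np.load("ims.npz")
row=[]
for c,P in (("scene",(.4652,-.2353)),("top",(.4627,-.2336))):
    for rad in (.02,.025): print(c,tape(c,ims[c],np.array(P),rad=rad))
    pa,_,_=patch(c,ims[c],P,.105,.05,.00025); pa=pa[::-1].copy(); cv2.circle(pa,(200,200),108,(255,0,0),1); cv2.circle(pa,(200,200),2,(255,0,0),-1);row.append(pa)
cv2.imwrite("pics/lid.png",np.hstack(row)[:,:,::-1])
E
```

```text
scene (np.int64(679), array([ 0.4752, -0.2328]), array([ 0.4657, -0.2388]), array([ 0.4847, -0.2268]), (195.2411651611328, 92.16352844238281), 'axis', np.float32(0.258), 'cen', np.float64(0.246))
scene (np.int64(864), array([ 0.4777, -0.2322]), array([ 0.4657, -0.2388]), array([ 0.4897, -0.2253]), (245.10726928710938, 93.4471435546875), 'axis', np.float32(0.238), 'cen', np.float64(0.242))
top (np.int64(779), array([ 0.4733, -0.2336]), array([ 0.4637, -0.2401]), array([ 0.4822, -0.2266]), (192.3382110595703, 108.3239517211914), 'axis', np.float32(0.317), 'cen', np.float64(-0.0))
top (np.int64(1000), array([ 0.4758, -0.233 ]), array([ 0.4637, -0.2401]), array([ 0.4872, -0.2251]), (242.5355987548828, 110.35369873046875), 'axis', np.float32(0.269), 'cen', np.float64(0.044))
```

View pics/lid.png

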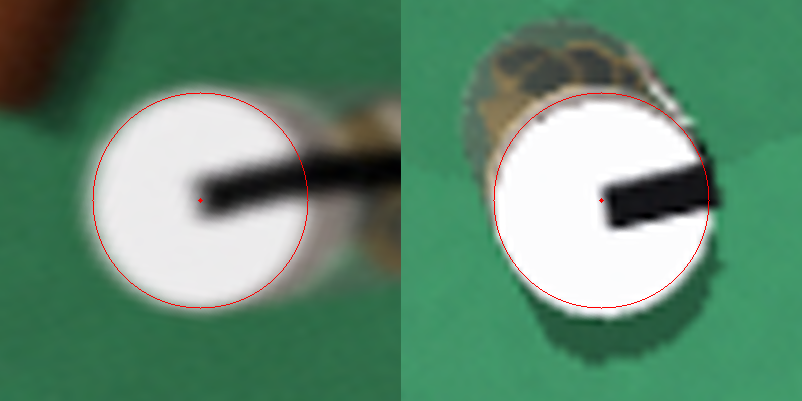

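Jar centre is about (0.464, -0.235) with its label at yaw 0.24, which matches the current tool x. Pad centre is (0.557, 0.181) and the scanner x yaw is about 2.345. I'll keep the tool yaw and travel high.

```bash
python3 -m inch '[{"x":40,"y":-29},{"x":40,"y":-29},{"x":40,"y":-29},{"x":40,"y":-29},{"x":40,"y":-29}]' && python3 -m inch '[{"x":40,"y":-29},{"x":40,"y":-29},{"x":40,"y":-29}]'
cat > go.py <<'E'
import sys;from h import *;from scipy.spatial.transform import Rotation as Ro
def go(x,y,z,yaw):
    o=readout.get_obs();R=Ro.from_rotvec(o["tool_rot"]).as_matrix();y0=np.arctan2(R[1,0],R[0,0])
    print("t",o["clock"],"pos",np.round(o["ee_pos"],4),"yaw",y0.round(3),"tilt",R[2].round(4),"shift mm",((R.T@(np.array([x,y,z])-o["ee_pos"]))*1e3).round(1),"yawturn",round(-((yaw-y0+np.pi)%(2*np.pi)-np.pi),3),"F",o["force"].round(2),"w",round(o["width"],3),"q",o["joint_positions"].round(2))
go(*map(float,sys.argv[1:]))
E
python3 go.py .464 -.235 .223 .24
```

```text
t 0.8 pos [ 0.1478 -0.6073  0.2227] yaw 0.239 tilt [ 0.e+00  1.e-04 -1.e+00] shift mm [ 3.953e+02 -2.870e+02 -3.000e-01] yawturn -0.001 F [-0.48  0.18  0.32] w 0.997 q [ 1.26  0.41 -0.01  1.6   0.01  1.13 -0.08]invalid input at $[0]: expected keys x, y, z, yaw, fingers
```

```bash
python3 -m inch '[{"x":40,"y":-29,"z":0,"yaw":0,"fingers":0},{"x":40,"y":-29,"z":0,"yaw":0,"fingers":0},{"x":40,"y":-29,"z":0,"yaw":0,"fingers":0},{"x":40,"y":-29,"z":0,"yaw":0,"fingers":0},{"x":40,"y":-29,"z":0,"yaw":0,"fingers":0}]' && python3 -m inch '[{"x":40,"y":-29,"z":0,"yaw":0,"fingers":0},{"x":40,"y":-29,"z":0,"yaw":0,"fingers":0},{"x":40,"y":-29,"z":0,"yaw":0,"fingers":0}]'
python3 go.py .464 -.235 .223 .24
```

```text
clock: 1.3
ee_pos: [0.3059, -0.4205, 0.2215]
tool_rot: [3.118, 0.351, -0.004]
force: [1.2, -0.3, -0.1]
width: 1.002
clock: 1.6
ee_pos: [0.4042, -0.3071, 0.2219]
tool_rot: [3.116, 0.35, -0.002]
force: [1.2, -1.2, 0.1]
width: 0.995
t 1.6 pos [ 0.4042 -0.3071  0.2219] yaw 0.224 tilt [-0.0018  0.0055 -1.    ] shift mm [ 74.3 -57.1  -1.5] yawturn -0.016 F [ 1.19 -1.22  0.15] w 0.995 q [ 0.73  0.22 -0.22  1.87  0.06  1.05 -0.85]
```

```bash
python3 -m inch '[{"x":37,"y":-28,"z":0,"yaw":-0.01,"fingers":0},{"x":30,"y":-23,"z":0,"yaw":-0.01,"fingers":0},{"x":0,"y":0,"z":0,"yaw":0,"fingers":0}]'
python3 go.py .464 -.235 .223 .24
```

```text
clock: 1.9
ee_pos: [0.4643, -0.2327, 0.2226]
tool_rot: [3.111, 0.398, 0.005]
force: [-0.1, -0.5, 0.6]
width: 1.0
t 1.9 pos [ 0.4643 -0.2327  0.2226] yaw 0.254 tilt [ 0.0022  0.0052 -1.    ] shift mm [-0.8  2.2 -0.4] yawturn 0.014 F [-0.12 -0.48  0.62] w 1.0 q [ 0.6   0.25 -0.28  1.84  0.08  1.06 -1.02]
```

```bash
python3 -m inch '[{"x":-1,"y":2,"z":40,"yaw":0.01,"fingers":0},{"x":0,"y":0,"z":40,"yaw":0,"fingers":0},{"x":0,"y":0,"z":10,"yaw":0,"fingers":0}]'
python3 go.py .464 -.235 .048 .24; python3 - <<'E'
from h import *
a=[optics.read_camera(c)[v-90:v+90,u-90:u+90] for c,u,v in (("scene",152,190),("top",378,237))]
cv2.imwrite("pics/a1.png",cv2.resize(np.hstack(a)[:,:,::-1],None,fx=2.2,fy=2.2,interpolation=2))
E
```

```text
clock: 2.2
ee_pos: [0.4668, -0.236, 0.1333]
tool_rot: [3.108, 0.385, 0.014]
force: [-0.4, 0.0, 0.1]
width: 0.993
t 2.2 pos [ 0.4668 -0.236   0.1333] yaw 0.247 tilt [ 0.0076  0.0103 -0.9999] shift mm [-3.1 -2.6 85.3] yawturn 0.007 F [-0.38  0.02  0.06] w 0.993 q [ 0.59  0.35 -0.26  1.94  0.12  0.86 -1.07]
```

View pics/a1.png

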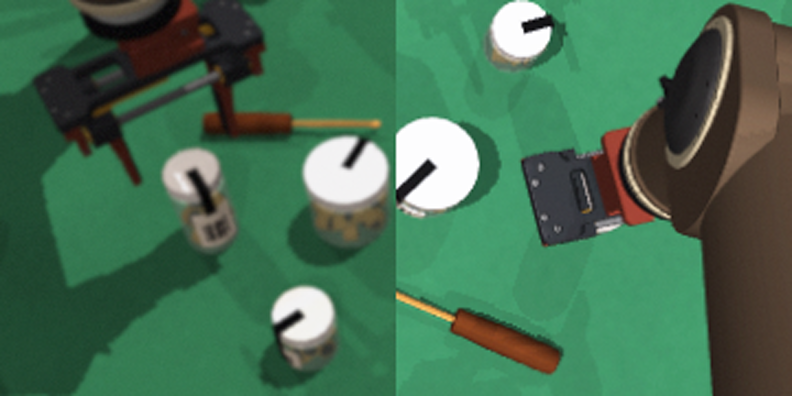

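The fingers straddle the lid on either side. I'll descend.

```bash
python3 -m inch '[{"x":-2,"y":-2,"z":10,"yaw":0,"fingers":0},{"x":0,"y":0,"z":30,"yaw":0,"fingers":0},{"x":0,"y":0,"z":25,"yaw":0,"fingers":0}]'
python3 go.py .464 -.235 .048 .24
```

```text
clock: 2.6
ee_pos: [0.4704, -0.2394, 0.0756]
tool_rot: [3.101, 0.379, 0.033]
force: [0.4, -0.0, 0.4]
width: 1.001
t 2.6 pos [ 0.4704 -0.2394  0.0756] yaw 0.244 tilt [ 0.0188  0.0202 -0.9996] shift mm [-5.7 -6.3 27.4] yawturn 0.004 F [ 0.37 -0.02  0.36] w 1.001 q [ 0.57  0.43 -0.25  1.99  0.16  0.72 -1.1 ]
```

```bash
python3 -m inch '[{"x":-5,"y":-6,"z":5,"yaw":0,"fingers":0},{"x":0,"y":0,"z":10,"yaw":0,"fingers":0},{"x":0,"y":0,"z":8,"yaw":0,"fingers":0}]'
python3 go.py .464 -.235 .048 .24
```

```text
clock: 2.9
ee_pos: [0.4644, -0.2358, 0.0528]
tool_rot: [3.099, 0.377, 0.035]
force: [0.6, 0.0, 0.3]
width: 1.001
t 2.9 pos [ 0.4644 -0.2358  0.0528] yaw 0.242 tilt [ 0.0199  0.0218 -0.9996] shift mm [-0.3 -1.   4.8] yawturn 0.002 F [0.56 0.04 0.28] w 1.001 q [ 0.56  0.45 -0.24  2.02  0.18  0.66 -1.12]
```

```bash
python3 -m inch '[{"x":0,"y":-1,"z":5,"yaw":0,"fingers":0},{"x":0,"y":0,"z":0,"yaw":0,"fingers":150},{"x":0,"y":0,"z":0,"yaw":0,"fingers":150},{"x":0,"y":0,"z":0,"yaw":0,"fingers":150},{"x":0,"y":0,"z":0,"yaw":0,"fingers":150}]' 25
python3 -m inch '[{"x":0,"y":0,"z":0,"yaw":0,"fingers":150},{"x":0,"y":0,"z":0,"yaw":0,"fingers":150},{"x":0,"y":0,"z":0,"yaw":0,"fingers":150}]'
python3 go.py .464 -.235 .048 .24
```

```text
clock: 3.4
ee_pos: [0.4657, -0.2355, 0.0491]
tool_rot: [3.098, 0.376, 0.039]
force: [0.5, 0.7, 1.0]
width: 0.675
clock: 3.7
ee_pos: [0.4656, -0.2354, 0.0493]
tool_rot: [3.098, 0.376, 0.039]
force: [0.2, -0.6, -0.6]
width: 0.636
t 3.7 pos [ 0.4656 -0.2354  0.0493] yaw 0.242 tilt [ 0.0222  0.0237 -0.9995] shift mm [-1.5 -0.8  1.2] yawturn 0.002 F [ 0.24 -0.61 -0.64] w 0.636 q [ 0.56  0.46 -0.23  2.02  0.18  0.65 -1.13]
```

```bash
python3 -m inch '[{"x":0,"y":0,"z":-8,"yaw":0,"fingers":150},{"x":0,"y":0,"z":-25,"yaw":0,"fingers":150},{"x":0,"y":0,"z":-35,"yaw":0,"fingers":150},{"x":0,"y":0,"z":-40,"yaw":0,"fingers":150},{"x":0,"y":0,"z":-25,"yaw":0,"fingers":150}]'
python3 go.py .557 .181 .18 2.345
```

```text
clock: 4.2
ee_pos: [0.4585, -0.2313, 0.1838]
tool_rot: [3.104, 0.379, 0.025]
force: [0.9, -0.4, -1.5]
width: 0.639
t 4.2 pos [ 0.4585 -0.2313  0.1838] yaw 0.243 tilt [ 0.014   0.0164 -0.9998] shift mm [ 1.947e+02 -3.766e+02  3.000e-01] yawturn -2.102 F [ 0.94 -0.4  -1.54] w 0.639 q [ 0.6   0.27 -0.28  1.91  0.1   0.95 -1.05]
```

```bash
python3 -m inch '[{"x":10,"y":-20,"z":0,"yaw":0,"fingers":150},{"x":20,"y":-39,"z":0,"yaw":0,"fingers":150},{"x":20,"y":-39,"z":0,"yaw":0,"fingers":150},{"x":20,"y":-39,"z":0,"yaw":0,"fingers":150},{"x":20,"y":-39,"z":0,"yaw":0,"fingers":150}]' && python3 -m inch '[{"x":20,"y":-39,"z":0,"yaw":0,"fingers":150},{"x":20,"y":-39,"z":0,"yaw":0,"fingers":150},{"x":20,"y":-39,"z":0,"yaw":0,"fingers":150},{"x":20,"y":-39,"z":0,"yaw":0,"fingers":150},{"x":10,"y":-20,"z":0,"yaw":0,"fingers":150}]'
python3 go.py .557 .181 .18 2.345
```

```text
clock: 4.7
ee_pos: [0.5059, -0.0421, 0.1896]
tool_rot: [3.098, 0.354, 0.038]
force: [-0.6, -0.3, -1.8]
width: 0.636
clock: 5.2
ee_pos: [0.5537, 0.1604, 0.1896]
tool_rot: [3.098, 0.357, 0.04]
force: [0.3, 0.0, -2.1]
width: 0.636
t 5.2 pos [0.5537 0.1604 0.1896] yaw 0.23 tilt [ 0.0231  0.0257 -0.9994] shift mm [  7.7 -19.5   9.3] yawturn -2.115 F [ 0.31  0.01 -2.12] w 0.636 q [-0.04  0.39 -0.45  1.75  0.23  1.03 -1.91]
```

Jar held (load about 2 N). Now I turn it.

```bash
python3 -m inch '[{"x":4,"y":-10,"z":0,"yaw":-0.1,"fingers":150},{"x":3,"y":-8,"z":0,"yaw":-0.14,"fingers":150},{"x":0,"y":0,"z":0,"yaw":-0.14,"fingers":150},{"x":0,"y":0,"z":0,"yaw":-0.14,"fingers":150},{"x":0,"y":0,"z":0,"yaw":-0.14,"fingers":150}]' && python3 -m inch '[{"x":0,"y":0,"z":0,"yaw":-0.14,"fingers":150},{"x":0,"y":0,"z":0,"yaw":-0.14,"fingers":150},{"x":0,"y":0,"z":0,"yaw":-0.14,"fingers":150},{"x":0,"y":0,"z":0,"yaw":-0.14,"fingers":150},{"x":0,"y":0,"z":0,"yaw":-0.14,"fingers":150}]' && python3 -m inch '[{"x":0,"y":0,"z":0,"yaw":-0.14,"fingers":150},{"x":0,"y":0,"z":0,"yaw":-0.14,"fingers":150},{"x":0,"y":0,"z":0,"yaw":-0.14,"fingers":150}]'
python3 go.py .557 .181 .18 2.345
```

```text
clock: 5.7
ee_pos: [0.5534, 0.1873, 0.1907]
tool_rot: [2.788, 1.385, 0.025]
force: [-0.2, -0.7, -2.0]
width: 0.64
clock: 6.2
ee_pos: [0.552, 0.1859, 0.1923]
tool_rot: [2.107, 2.285, 0.003]
force: [-0.1, -0.4, -2.5]
width: 0.638
clock: 6.5
ee_pos: [0.5514, 0.1846, 0.1932]
tool_rot: [1.561, 2.688, -0.011]
force: [-0.5, 0.6, -2.1]
width: 0.638
t 6.5 pos [0.5514 0.1846 0.1932] yaw 2.089 tilt [-0.0325  0.0105 -0.9994] shift mm [-5.5  3.  13.5] yawturn -0.256 F [-0.49  0.58 -2.13] w 0.638 q [ 0.19  0.49 -0.85  1.71  0.44  1.12 -0.27]
```

```bash
python3 -m inch '[{"x":-3,"y":1,"z":3,"yaw":-0.13,"fingers":150},{"x":0,"y":0,"z":0,"yaw":-0.12,"fingers":150},{"x":0,"y":0,"z":0,"yaw":0,"fingers":150}]'
python3 go.py .557 .181 .18 2.345; python3 - <<'E'
from h import *
a=[optics.read_camera(c)[v-100:v+100,u-100:u+100] for c,u,v in (("scene",345,160),("top",160,205))]
cv2.imwrite("pics/a2.png",cv2.resize(np.hstack(a)[:,:,::-1],None,fx=2,fy=2,interpolation=2))
E
```

```text
clock: 6.8
ee_pos: [0.5534, 0.181, 0.1911]
tool_rot: [1.196, 2.87, -0.021]
force: [-0.0, -0.5, -2.1]
width: 0.633
t 6.8 pos [0.5534 0.181  0.1911] yaw 2.352 tilt [-3.500e-02 -1.000e-04 -9.994e-01] shift mm [-2.1  2.6 11.1] yawturn 0.007 F [-0.04 -0.55 -2.1 ] w 0.633 q [ 0.23  0.51 -0.91  1.71  0.48  1.14 -0.03]
```

View pics/a2.png

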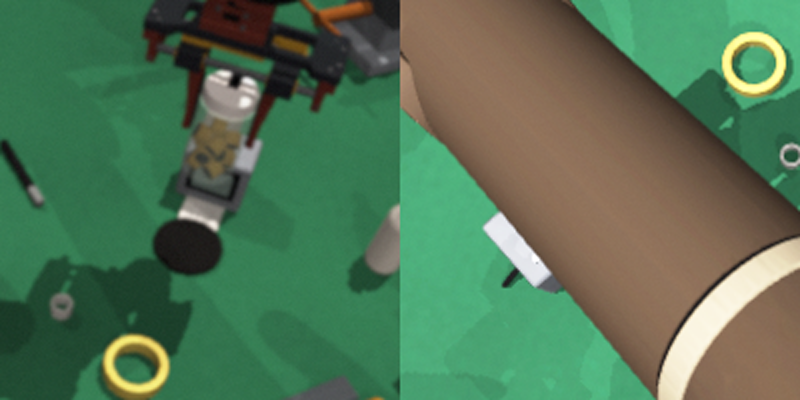

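```bash
cat > jar.py <<'E'
from h import *;from scipy.spatial.transform import Rotation as Ro
Rg=Ro.from_rotvec([3.098,.376,.039]).as_matrix();Tg=np.array([.4656,-.2354,.0493])
p=Rg.T@(np.array([.464,-.235,0])-Tg);xa=Rg.T@[np.cos(.24),np.sin(.24),0];za=Rg.T@[0,0,1]
o=readout.get_obs();R=Ro.from_rotvec(o["tool_rot"]).as_matrix();T=o["ee_pos"]
b=R@p+T;x=R@xa;z=R@za
print("t",o["clock"],"base",b.round(4),"tilt vec",z[:2].round(3),"labyaw",np.arctan2(x[1],x[0]).round(3),"mid",(b+z*.0525).round(4))
print("shift mm for base->(.557,.181,.006):",(R.T@(np.array([.557,.181,.006])-b)*1e3).round(1),"F",o["force"].round(2),"w",o["width"].round(3))
E
python3 jar.py
python3 -m inch '[{"x":0,"y":0,"z":20,"yaw":0,"fingers":150},{"x":0,"y":0,"z":30,"yaw":0,"fingers":150},{"x":0,"y":0,"z":30,"yaw":0,"fingers":150}]'
python3 jar.py; python3 go.py .557 .181 .06 2.345
```

```text
t 6.9 base [0.5551 0.1766 0.1419] tilt vec [-0.024  0.057] labyaw 2.345 mid [0.5539 0.1796 0.1943]
clock: 7.2
ee_pos: [0.5586, 0.1803, 0.1142]
tool_rot: [1.218, 2.852, -0.012]
force: [-0.3, -0.1, -2.9]
width: 0.641
t 7.2 base [0.5607 0.1759 0.0651] tilt vec [-0.032  0.056] labyaw 2.333 mid [0.559  0.1789 0.1175]
t 7.2 pos [0.5586 0.1803 0.1142] yaw 2.334 tilt [-0.0403  0.0085 -0.9992] shift mm [ 3.8 -1.1 54.1] yawturn -0.011 F [-0.26 -0.08 -2.89] w 0.641 q [ 0.19  0.6  -0.84  1.78  0.57  1.   -0.12]Traceback (most recent call last):
  File "jar.py", line 7, in <module>
    print("shift mm for base->(.557,.181,.006):",(R.T@(np.array([.557,.181,.006])-b)*1e3).round(1),"F",o["force"].round(2),"w",o["width"].round(3))
                                                                                                                               ^^^^^^^^^^^^^^^^
AttributeError: 'float' object has no attribute 'round'
Traceback (most recent call last):
  File "jar.py", line 7, in <module>
    print("shift mm for base->(.557,.181,.006):",(R.T@(np.array([.557,.181,.006])-b)*1e3).round(1),"F",o["force"].round(2),"w",o["width"].round(3))
                                                                                                                               ^^^^^^^^^^^^^^^^
AttributeError: 'float' object has no attribute 'round'
```

```bash
sed -i 's/o\["width"\].round(3)/round(o["width"],3)/' jar.py
python3 jar.py
python3 -m inch '[{"x":6,"y":0,"z":10,"yaw":0,"fingers":150},{"x":0,"y":0,"z":15,"yaw":0,"fingers":150},{"x":0,"y":0,"z":12,"yaw":0,"fingers":150},{"x":0,"y":0,"z":4,"yaw":0,"fingers":150}]'
python3 jar.py
```

```text
t 7.2 base [0.5607 0.1759 0.0651] tilt vec [-0.032  0.056] labyaw 2.333 mid [0.559  0.1789 0.1175]
shift mm for base->(.557,.181,.006): [ 8.6  0.3 58.8] F [-0.26 -0.08 -2.89] w 0.641
clock: 7.6
ee_pos: [0.5546, 0.1836, 0.0696]
tool_rot: [1.227, 2.85, -0.016]
force: [-0.9, 0.2, -3.1]
width: 0.633
t 7.6 base [0.5565 0.1791 0.0205] tilt vec [-0.03   0.057] labyaw 2.327 mid [0.5549 0.1822 0.0729]
shift mm for base->(.557,.181,.006): [ 1.6  1.6 14.5] F [-0.9   0.23 -3.06] w 0.633
```

```bash
python3 -m inch '[{"x":1,"y":1,"z":6,"yaw":-0.01,"fingers":150},{"x":0,"y":0,"z":3,"yaw":0,"fingers":150},{"x":0,"y":0,"z":1,"yaw":0,"fingers":150}]'
python3 jar.py
```

```text
clock: 7.9
ee_pos: [0.5559, 0.1853, 0.0598]
tool_rot: [1.212, 2.855, -0.015]
force: [-0.6, -0.2, -2.5]
width: 0.639
t 7.9 base [0.5579 0.1809 0.0107] tilt vec [-0.032  0.057] labyaw 2.337 mid [0.5562 0.1839 0.0631]
shift mm for base->(.557,.181,.006): [ 0.8 -0.6  4.7] F [-0.6  -0.23 -2.54] w 0.639
```

```bash
python3 - <<'E'
from h import *
a=[optics.read_camera(c)[v-100:v+100,u-100:u+100] for c,u,v in (("scene",345,160),)]
cv2.imwrite("pics/a3.png",cv2.resize(np.hstack(a)[:,:,::-1],None,fx=3,fy=3,interpolation=2))
E
```

```text
(no output)
```

View pics/a3.png

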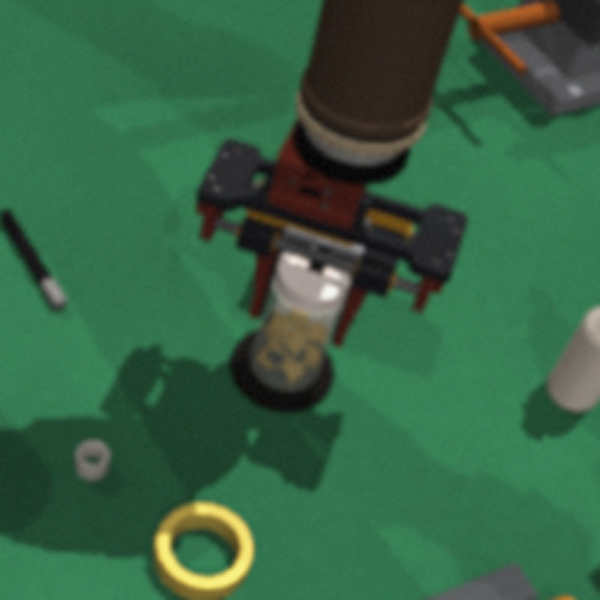

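The jar sits centred over the pad, with its tape towards the scanner. Now I ease it down until there is contact.

```bash
python3 -m inch '[{"x":0,"y":0,"z":2,"yaw":0,"fingers":150},{"x":0,"y":0,"z":1,"yaw":0,"fingers":150}]'; python3 jar.py; python3 -m inch '[{"x":0,"y":0,"z":1.5,"yaw":0,"fingers":150},{"x":0,"y":0,"z":0,"yaw":0,"fingers":150}]'; python3 jar.py
```

```text
clock: 8.15
ee_pos: [0.5565, 0.1853, 0.0574]
tool_rot: [1.213, 2.853, -0.013]
force: [0.4, -0.5, -2.0]
width: 0.638
t 8.15 base [0.5586 0.181  0.0083] tilt vec [-0.033  0.056] labyaw 2.336 mid [0.5568 0.1839 0.0607]
shift mm for base->(.557,.181,.006): [ 1.2 -1.1  2.3] F [ 0.36 -0.54 -2.  ] w 0.638
clock: 8.35
ee_pos: [0.5573, 0.1851, 0.0567]
tool_rot: [1.213, 2.852, -0.013]
force: [-0.3, 0.3, -2.4]
width: 0.637
t 8.35 base [0.5594 0.1807 0.0076] tilt vec [-0.035  0.057] labyaw 2.336 mid [0.5576 0.1837 0.06  ]
shift mm for base->(.557,.181,.006): [ 1.9 -1.6  1.5] F [-0.34  0.28 -2.36] w 0.637
```

```bash
python3 -m inch '[{"x":1,"y":-1,"z":2,"yaw":0,"fingers":150},{"x":0,"y":0,"z":1,"yaw":0,"fingers":150}]'; python3 jar.py; python3 -m inch '[{"x":0,"y":0,"z":2,"yaw":0,"fingers":150}]'; python3 jar.py
```

```text
clock: 8.55
ee_pos: [0.5577, 0.184, 0.0557]
tool_rot: [1.213, 2.847, -0.014]
force: [-5.0, -1.9, 4.2]
width: 0.638
t 8.55 base [0.56   0.1795 0.0067] tilt vec [-0.038  0.059] labyaw 2.334 mid [0.558  0.1826 0.059 ]
shift mm for base->(.557,.181,.006): [ 3.2 -1.2  0.5] F [-5.02 -1.94  4.19] w 0.638
clock: 8.65
ee_pos: [0.5584, 0.1833, 0.055]
tool_rot: [1.213, 2.845, -0.015]
force: [-2.0, -4.3, 15.4]
width: 0.634
t 8.65 base [0.5608 0.1787 0.006 ] tilt vec [-0.04  0.06] labyaw 2.334 mid [0.5587 0.1819 0.0583]
shift mm for base->(.557,.181,.006): [ 4.3 -1.2 -0.2] F [-1.96 -4.31 15.4 ] w 0.634
```

Contact (15 N down). I'll soften the grip so the jar levels, then open.

```bash
python3 -m inch '[{"x":0,"y":0,"z":0,"yaw":0,"fingers":150},{"x":0,"y":0,"z":0,"yaw":0,"fingers":150}]' 3; python3 -m inch '[{"x":0,"y":0,"z":0,"yaw":0,"fingers":75},{"x":0,"y":0,"z":0,"yaw":0,"fingers":40},{"x":0,"y":0,"z":0,"yaw":0,"fingers":0},{"x":0,"y":0,"z":0,"yaw":0,"fingers":0},{"x":0,"y":0,"z":0,"yaw":0,"fingers":0}]'; python3 jar.py;python3 - <<'E'
from h import *
a=[optics.read_camera(c)[v-100:v+100,u-100:u+100] for c,u,v in (("scene",345,160),)]
cv2.imwrite("pics/a4.png",cv2.resize(np.hstack(a)[:,:,::-1],None,fx=3,fy=3,interpolation=2))
E
```

```text
clock: 8.85
ee_pos: [0.5586, 0.1831, 0.0554]
tool_rot: [1.213, 2.844, -0.015]
force: [-0.2, 0.7, -3.0]
width: 0.637
clock: 9.35
ee_pos: [0.5587, 0.1841, 0.0555]
tool_rot: [1.212, 2.845, -0.012]
force: [-1.6, -0.1, 0.2]
width: 0.991
t 9.35 base [0.5611 0.1796 0.0064] tilt vec [-0.041  0.059] labyaw 2.334 mid [0.559  0.1827 0.0588]
shift mm for base->(.557,.181,.006): [ 3.8 -2.   0.2] F [-1.61 -0.14  0.21] w 0.991
```

View pics/a4.png

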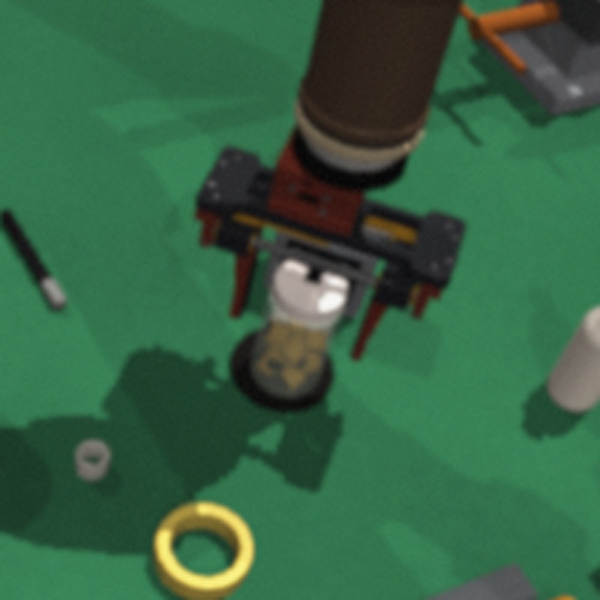

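The jar stands free between the open fingers. Now I retreat straight up, then back off for a clear view.

```bash
python3 -m inch '[{"x":0,"y":0,"z":-10,"yaw":0,"fingers":0},{"x":0,"y":0,"z":-30,"yaw":0,"fingers":0},{"x":0,"y":0,"z":-40,"yaw":0,"fingers":0},{"x":0,"y":0,"z":-45,"yaw":0,"fingers":0},{"x":0,"y":0,"z":-30,"yaw":0,"fingers":0}]';python3 go.py .45 -.1 .22 2.3
```

```text
clock: 9.9
ee_pos: [0.5491, 0.1877, 0.2131]
tool_rot: [1.212, 2.853, -0.02]
force: [0.7, -0.3, -0.1]
width: 0.998
t 9.9 pos [0.5491 0.1877 0.2131] yaw 2.338 tilt [-0.0432  0.0043 -0.9991] shift mm [-138.6 -271.    -2. ] yawturn 0.038 F [ 0.66 -0.26 -0.07] w 0.998 q [ 0.23  0.48 -0.91  1.7   0.46  1.17 -0.05]
```

```bash
python3 -m inch '[{"x":-20,"y":-40,"z":0,"yaw":0,"fingers":0},{"x":-20,"y":-40,"z":0,"yaw":0,"fingers":0},{"x":-20,"y":-40,"z":0,"yaw":0,"fingers":0},{"x":-20,"y":-40,"z":0,"yaw":0,"fingers":0},{"x":-20,"y":-40,"z":0,"yaw":0,"fingers":0}]' && python3 -m inch '[{"x":-20,"y":-40,"z":0,"yaw":0,"fingers":0},{"x":-10,"y":-20,"z":0,"yaw":0,"fingers":0},{"x":0,"y":0,"z":0,"yaw":0,"fingers":0}]'
python3 - <<'E'
from h import *
row=[]
for c in ("scene","top"):
    im=optics.read_camera(c); cv2.imwrite(f"pics/{c}5.png",im[:,:,::-1])
    L=meas_lid(c,im,(.557,.181),.111); print(c,L,tape(c,im,np.array(L[0][0],float),.111))
    for P,h in (((.557,.181),.111),((.557,.181),.006)):
        pa,_,_=patch(c,im,P,h,.05,.0005); row.append(cv2.resize(pa[::-1],(280,280)))
    for n in ("short_jar_mid","squat_jar_mid","tall_jar_mid"):
        for d in optics.look_for(c,n)[:1]: print(n,np.round(d["point"],4),d["conf"])
cv2.imwrite("pics/fin.png",np.vstack([np.hstack(row[:2]),np.hstack(row[2:])])[:,:,::-1])
E
```

```text
clock: 10.4
ee_pos: [0.4757, -0.0187, 0.2247]
tool_rot: [1.188, 2.853, -0.003]
force: [0.8, -0.0, 0.3]
width: 0.999
clock: 10.7
ee_pos: [0.4507, -0.0904, 0.2268]
tool_rot: [1.199, 2.846, -0.011]
force: [0.0, 0.0, 0.6]
width: 1.0
scene (((np.float64(0.5615), np.float64(0.1815)), 0.027857999801635742, (np.float64(0.5616), np.float64(0.182)), array([0.05318644, 0.0555923 ])), np.int64(574), 2.361) (np.int64(680), array([0.5513, 0.1922]), array([0.5415, 0.1835]), array([0.56 , 0.202]), (88.38835144042969, 205.06097412109375), 'axis', np.float32(-0.789), 'cen', np.float64(2.33))
short_jar_mid [ 0.6372 -0.179   0.0645] 0.76
squat_jar_mid [ 0.5131 -0.0949  0.0815] 0.85
tall_jar_mid [0.5702 0.1734 0.0853] 0.95
top (((np.float64(0.551), np.float64(0.1808)), 0.03498665237426758, (np.float64(0.5532), np.float64(0.1806)), array([0.05414306, 0.06830627])), np.int64(911), 1.899) (np.int64(1158), array([0.5472, 0.1929]), array([0.529 , 0.1803]), array([0.561 , 0.2043]), (197.9899139404297, 282.8427429199219), 'axis', np.float32(-0.672), 'cen', np.float64(1.873))
short_jar_mid [ 0.6395 -0.1743  0.06  ] 0.75
tall_jar_mid [0.5479 0.1763 0.1101] 0.93
```

View pics/fin.png

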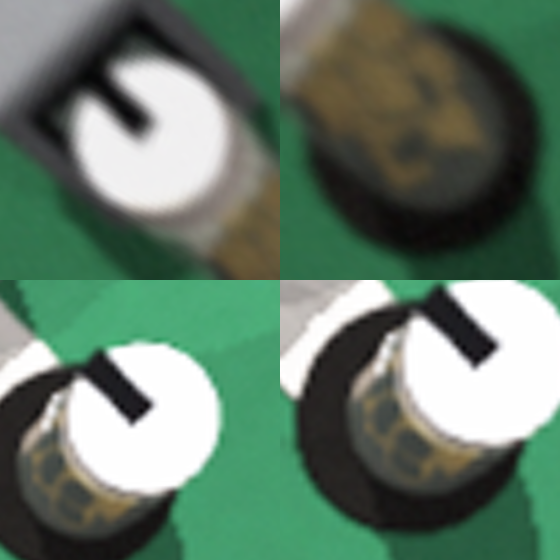

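View pics/top5.png

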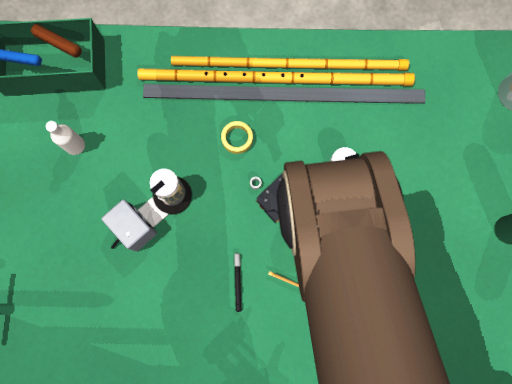

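View pics/scene5.png

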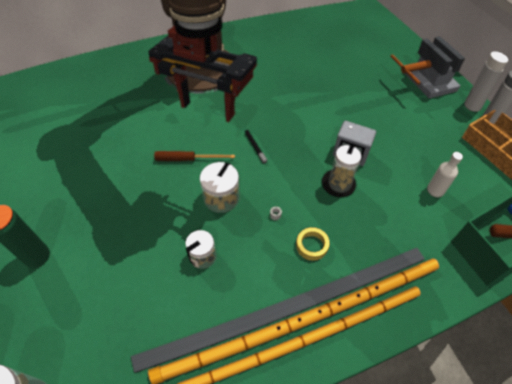

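The lid centre is within about 5 mm of the pad centre in both views and the jar is upright. The tape yaw is about 2.33 to 2.36 against a target of 2.345. In the scene view the short jar (201,249) and squat jar (220,187) are where they were.

```bash
python3 -c "
from workcell import r
print(r.finish_job())"
```

```text
the job is handed in; nothing more can be done
None
```

I placed the tall jar on the middle of the scanner pad, turned its label to the window, let go and backed the arm well clear. I handed the job in at about 11 s, and the interface reported no verdict.

**Position:** the last pictures put the lid centre 2–5 mm from the pad centre, against the 18 mm limit. The scene camera measured (0.5615, 0.182). From the top picture I read about (0.558, 0.182) by eye. The pad is at (0.557, 0.181).

**Label:** the tape yaw is about 2.32–2.36 rad, against the scanner's 2.345 rad, so well within 0.28 rad.

**Upright:** the jar stands upright in both views. I judged this by eye and did not measure the angle.

**Other jars:**
- **Short jar:** it stayed put. The scene camera found it within 4 mm of where it was. The top camera's fix was about 22 mm off, but the arm partly hid it there.
- **Squat jar:** it also stayed put, within 5 mm in the scene view. The arm hid it from the top camera.

**What went less well:**
- The tool picked up a small tilt while moving. The jar came down about 0.07 rad off vertical, pressed the pad with about 15 N, and levelled itself when the grip was eased and opened.
- My automatic lid fit on the last top picture failed because it merged the lid with the pale strip beside the pad. That gave a wrong yaw of 1.87–1.90, so I read that view by eye instead.

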